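# Vent the dry case and hold its drawer at the mark

## Robot

A 6-joint arm with a two-finger parallel gripper is mounted at the origin on the work surface. World frame = base frame: x ahead of the robot, y to its left, z up, the work surface at z = 0. Lengths are in m, angles in rad, forces in N, time in s.
With the tool pointing down it reaches from about 0.25 to 0.775 m from the base axis. Payload 4 kg.
Tool frame: the origin (TCP) lies at the centre of the arm's flange, where the gripper is bolted on; the fingertips stand 173 mm ahead of it and the grasp point (between the pads) lies 155 mm ahead of it; z points along the fingers, y is the line along which they close (so a half turn about z gives the same grasp; the last joint's range is limited). The gripper opens to 85 mm and grips with 20 to 120 N. Pads are 22 mm wide; open, the fingers measure 114 mm over their backs; the gripper's body (76 mm by 85 mm) begins 54 mm behind the grasp point. The pads swing forward as they close: fully open they stand 13 mm farther back than shut.
Start: joints at [-0.103, 0.087, 1.371, -0, 1.684, -0.103], TCP at [0.55, -0, 0.405] pointing down, gripper open.
Joint ranges: [-3.1, 3.1], [-0.76, 2.03], [0.27, 2.55], [-1.08, 4.22], [0.17, 2.65], [-2.57, 2.57]. Speed limits (rad/s): [2.79, 2.79, 3.14, 3.14, 3.14, 3.14].

## Interface

Orientations are given as [roll, pitch, yaw] about the fixed x, y, z axes, in that order (R = Rz(yaw) Ry(pitch) Rx(roll)).
In Python, from plant import read_state, camera, get_calibration, finish_job gives the robot as it stands. The module is installed in compiled form; this text tells all that it offers.
- The arm moves only by the tool step_arm, never from a script. Its arguments are lists of equal length, an entry for each row: "linear": the shift along the tool's x, y, z in m, a list of three; "delta_rot": the turn, a rotation vector about the tool's x, y, z in rad, a list of three; "jaw": the opening in per cent of the stroke, from 0 (shut) to 100 (fully open). A call has 1 to 5 rows; each row shifts and turns the commanded pose from where the row before left it, along the tool's axes as they then stand; what a row does not reach is not made up. A row lasts 1/10 s, in which the tool goes at most 50 mm and 8.59 degrees, less where a joint would pass 70% of its speed; a pose out of reach is approached as far as the arm can. A call is refused whole if a number of a shift passes 0.05 or a number of a turn 0.15, either way. A call with a gripper value outside its range is refused whole. The fingers move at their own pace and stop on an object; "grip_force" is the grip in N (left out, the last holds). Time passes only in rows, so rows that do not move let the fingers close. It gives the time, the measured TCP pose, the force, the opening and the grip force at its end, in the units of the state.
- read_state(): the state, without advancing time (a new reading comes with each control period).
- camera(name): name is "scene" or "side" or "wrist"; returns (picture, depth): 400x640x3 uint8, red, green, blue; 400x640 float32, m along the optical axis (not along the pixel's ray), 0 where there is no reading.
- get_calibration(name): a dict with "fx", "fy", "cx", "cy" (pixels), "cam_to_world" (4x4, takes a point from camera to world coordinates); the wrist camera has in their place "mount" (4x4, takes a point from camera to tool coordinates, whose origin is the TCP and whose axes are the flange's). Camera axes: x right, y down, z forward; pixel columns grow to the right and rows downward; lengths in m; the calibration is good to about 2 mm. A picture is of the moment at which its call begins: read the wrist's pose just before it. get_calibration takes no time and is no camera call.
- finish_job(): hands the job in; it is judged then, once.
The state is a dict: "time": time; "joint_pos": joint angles; "joint_velocities": joint speeds; "tau": joint torques, N m; "tool_pos": TCP position; "tool_rot": TCP orientation; "ft_force": force on the tool from outside, world axes, zero at the start; "torque": the same for the moment, N m; "opening": finger opening in m; "finger_force": force on a finger pad.
Only numpy, scipy, OpenCV 4.12 (cv2) and the standard library are available. Lean on these libraries where they do the work, as an engineer would, in place of code of your own. Each camera call takes 0.05 s, during which the arm holds its last target. There are 200 camera calls.

## Task

Vent the clear dry-storage case: press the red plunger on its top right down to its stop while the drawer is still shut, and let it come back up. Then pull the spring-return drawer out by its black handle until its orange pointer is level with the red clip on the scale rail, not running well past it, and finish still holding it there, as it slides shut when let go. Leave the iron stand, probe holder, vice and dish where they are.

Things in the scene. Friction and masses are not known exactly. Their poses are not given: they have to be found in the camera images.
- case: Clear plastic case, grey edge trim, fixed to the bench, 170 deep (x) x 150 wide (y) x 100 mm high. Origin: centre of its underside; x points from the drawer's front to the back (the drawer pulls out along -x), z up. An aluminium scale rail, 12 mm wide, top at z = 81 mm, runs along its +y side at y = 90 mm, forward to x = -195 mm. Nothing lies before the drawer.
- drawer: The case's drawer: pale blue front (142 wide, 84 mm high), white tray with reels fixed in it. Its frame equals the case's when shut and moves along the case's -x as it is pulled; travel 0 to 100 mm, starts shut. A spring pulls it shut: 3 N when shut, plus 0.5 N per 10 mm out. About 0.35 kg.
- handle (a point): Centre of the handle's black bar: level, along the case's y, 90 long, 12 thick (along x), 16 mm high, centre 86 mm above the bench and 46 mm before the drawer's front (free gap of 40 mm behind it). Posts 10 mm wide at 40 mm either side of the centre join it to the front. Pinch it from above, fingers closing along the case's x, or hook it from behind. Axes as the case.
- pointer (a point): Outer end of the small orange pointer (4 mm thick) at the +y end of the drawer's front, moving with the drawer, 81 mm above the bench; at x = -89, y = 83.5 mm in the case's frame when shut. Axes as the case.
- mark (a point): The mark: middle of the inner edge of the red clip (12 mm long along the rail, white line across its middle) on the scale rail, y = 83.5 mm in the case's frame, 81 mm above the bench. The clip is fixed; it sits 35 to 60 mm before the shut drawer's pointer. Level means the same x as the pointer. Axes as the case.
- plunger (a joint): Red mushroom plunger on the case's top, spring-loaded, moves straight down: 0 = up, 0.012 m = at its stop. About 2 N starts it, about 5.5 N takes it to the stop; it springs back up when let go.
- plunger_top (a point): Centre of the plunger head's flat top (head 34 mm across), 137 mm above the bench when up; at x = 20, y = 0 mm in the case's frame.
- iron_stand: Bystander, loose: chrome soldering iron stand with a coil on a dark base 100 x 80 mm, about 95 mm high, 0.6 kg. Origin under its centre. The four bystanders stand beside the case, two a side, 0.18 to 0.24 m from its middle line, in any order.
- probe_holder: Bystander, loose: black block 70 x 80 x 45 mm with two upright multimeter probes, 95 mm high. Origin under its centre.
- vice: Bystander, loose: small aluminium vice, base 100 x 60 mm, 57 mm high, 0.8 kg. Origin under its centre.
- dish: Bystander, loose: white ceramic dish, 90 mm across, 28 mm high. Origin under its centre.

How it is judged:
By the outcome, as a careful person would: the job done as asked, in the order asked, and still so for the second after the job is handed in, while the arm keeps its last pose, push and grip.
It also fails if it takes over 35 s, if anything falls off the work surface, if the arm or the gripper's body presses on something with over 40 N, if the wrist force passes 120 N, or if a joint passes its speed limit or range.

## Working session

There is one attempt and no reset: what is moved stays moved. The work goes in short steps, Python scripts to look and compute and a tool call to move; the robot and the scene stay as the last step left them, time stands still between calls to the robot, and variables do not carry over. Pictures are saved under pics/ and viewed, at most 10 in all, crops included, and the job is handed in when it is done.

Besides the shell and the picture viewer there is one more tool, called after "Call:" by a JSON object that holds its "fn" and its "kwargs". step_arm: Moves the arm, as the interface text tells. Its arguments: {"type":"object","properties":{"linear":{"type":"array"},"delta_rot":{"type":"array"},"jaw":{"type":"array"},"grip_force":{"type":"number"}},"required":["linear","delta_rot","jaw"]}

```bash
mkdir -p pics
cat > h.py <<'E'
import numpy as np, cv2
from plant import *
from scipy.spatial.transform import Rotation as R
def c2w(name,st=None):
    c=get_calibration(name)
    if name!="wrist": return c,np.array(c["cam_to_world"])
    T=np.eye(4);T[:3,:3]=R.from_euler('xyz',st["tool_rot"]).as_matrix();T[:3,3]=st["tool_pos"]
    return c,T@np.array(c["mount"])
def ray(c,T,u,v,z):
    d=T[:3,:3]@np.array([(u-c["cx"])/c["fx"],(v-c["cy"])/c["fy"],1]);o=T[:3,3]
    return o+d*(z-o[2])/d[2]
def snap(name,f=None):
    st=read_state();im,d=camera(name);c,T=c2w(name,st)
    if f: cv2.imwrite("pics/"+f,im[:,:,::-1])
    return st,im,d,c,T
def blobs(im,lo,hi,amin=15):
    h=cv2.cvtColor(im,cv2.COLOR_RGB2HSV);m=cv2.inRange(h,np.array(lo),np.array(hi))
    n,l,s,ce=cv2.connectedComponentsWithStats(m)
    return [(ce[i].round(1),s[i]) for i in range(1,n) if s[i][4]>=amin]
E
python3 - <<'E'
from h import *
print(read_state())
for n in("scene","wrist"):
    st,im,d,c,T=snap(n,n+"0.png");print(n,T.round(3).tolist(),c["fx"])
    for nm,lo,hi in(("red",(0,150,90),(6,255,255)),("red2",(174,150,90),(180,255,255)),("or",(7,150,120),(20,255,255))):
        for b in blobs(im,lo,hi): print(nm,b[0],b[1],[ray(c,T,*b[0],z).round(3).tolist() for z in(.081,.137)])
E
```

```text
{'time': 0.0, 'joint_pos': array([-1.03107072e-01,  8.79893207e-02,  1.37227762e+00,  3.63292329e-05,
        1.68360266e+00, -1.03084561e-01]), 'joint_velocities': array([-0.00041373, -0.00013619,  0.00069502, -0.00156183,  0.00092641,
       -0.00093964]), 'tau': array([ 4.64244640e-04, -3.51862407e+01, -3.13276148e+01,  2.58579206e-05,
        1.07225846e-02,  9.27783418e-06]), 'tool_pos': array([5.49890549e-01, 8.31081518e-06, 4.03508072e-01]), 'tool_rot': array([-3.13933151e+00, -2.70217694e-04,  1.57077756e+00]), 'ft_force': array([-0.31772225,  0.49958201,  0.34436495]), 'torque': array([-0.03192107,  0.01135441, -0.00750924]), 'finger_force': 0.0, 'opening': 0.08548038311986313}
scene [[0.785, 0.462, -0.412, 0.99], [0.619, -0.567, 0.544, -0.456], [0.018, -0.682, -0.731, 0.817], [0.0, 0.0, 0.0, 1.0]] 369.97312288384376
red [385.  190.3] [382 185   7  12  43] [[0.69, 0.236, 0.081], [0.713, 0.183, 0.137]]
red [339.9 218.1] [335 213  11  11 102] [[0.652, 0.074, 0.081], [0.678, 0.033, 0.137]]
wrist [[1.0, -0.0, -0.003, 0.55], [-0.001, -0.96, -0.28, 0.071], [-0.003, 0.28, -0.96, 0.372], [0.0, 0.0, 0.0, 1.0]] 314.4699488360314
red [484.8 157.5] [ 462  136   46   43 1484] [[0.701, 0.028, 0.081], [0.672, 0.036, 0.137]]
or [382.4  13. ] [379   7   8  13  59] [[0.6, 0.147, 0.081], [0.59, 0.132, 0.137]]
```

View pics/scene0.png

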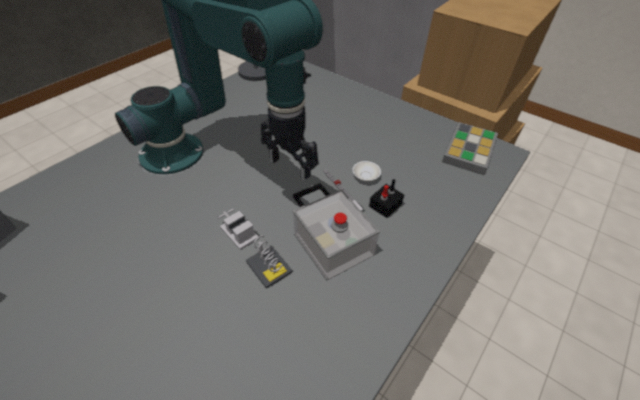

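View pics/wrist0.png

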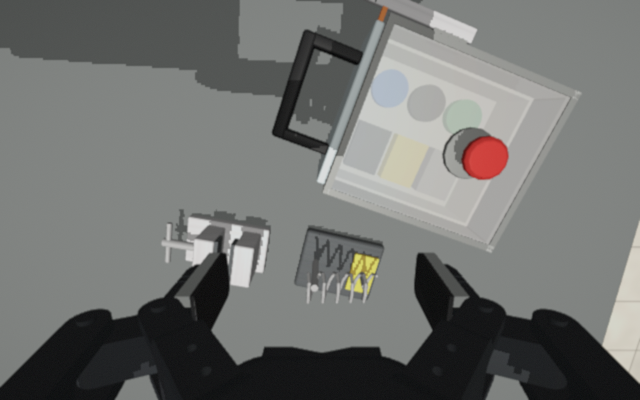

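The wrist view shows the red plunger at (485,157), the orange pointer at (382,13), and the handle bar from (310,33) to (280,133). The case yaw is about -18° and the bystanders lie on both sides. I'll centre the wrist view, turn it to the case, and shut the jaws.

Call:
{"fn": "step_arm", "kwargs": {"linear": [[0.03, 0.02, 0], [0.03, 0.02, 0], [0.03, 0.02, 0], [0, 0, 0], [0, 0, 0]], "delta_rot": [[0, 0, 0.1], [0, 0, 0.1], [0, 0, 0.11], [0, 0, 0], [0, 0, 0]], "jaw": [0, 0, 0, 0, 0], "grip_force": 40}}

```text
time: 0.6
tool_pos: [0.6187, 0.0838, 0.4033]
tool_rot: [-3.139, 0.001, 1.263]
ft_force: [-0.8, -0.6, -0.5]
opening: 0.0126
finger_force: 0.0
```

Run:
```python
from h import *
st,im,d,c,T=snap("wrist","wrist1.png");print(st["tool_pos"],st["tool_rot"],st["opening"])
for nm,lo,hi in(("red",(0,150,90),(6,255,255)),("red2",(174,150,90),(180,255,255)),("or",(7,150,120),(20,255,255))):
    for b in blobs(im,lo,hi,8): print(nm,b[0],b[1],[ray(c,T,*b[0],z).round(4).tolist() for z in(.081,.137)],d[int(b[0][1]),int(b[0][0])])
```

```text
[0.6186805  0.08375521 0.4033105 ] [-3.13922233e+00  1.39310479e-03  1.26276626e+00] 0.012575861532892491
red [345.1   1.1] [339   0  13   4  36] [[0.6835, 0.2256, 0.081], [0.6752, 0.2113, 0.137]] 0.26976222
red [230.3 112. ] [229 103   4  19  57] [[0.5616, 0.1736, 0.081], [0.5768, 0.1693, 0.137]] 0.27766246
red [239.1 111.8] [237 103   6  19  96] [[0.5691, 0.1713, 0.081], [0.5828, 0.1675, 0.137]] 0.27639046
red [404.5 235.1] [ 385  217   40   38 1177] [[0.6817, 0.0115, 0.081], [0.6738, 0.0385, 0.137]] 0.2538384
or [280.4 129.8] [279 124   4  13  48] [[0.5988, 0.1454, 0.081], [0.6068, 0.1466, 0.137]] 0.2825456
```

View pics/wrist1.png

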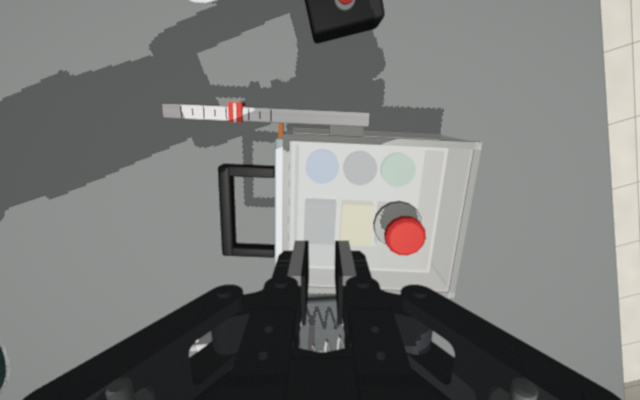

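The clip is at (229–243, 103–122) and the pointer tip at (280.5,124). The handle bar runs (226,168)–(228,254), and the plunger is at (404,235). Next I'll work out the geometry.

Run:
```python
from h import *
import types
im=cv2.imread("pics/wrist1.png")[:,:,::-1]
st=read_state();c,T=c2w("wrist",st)
ptr=ray(c,T,280.5,124,.081);cl=ray(c,T,236,121.5,.081)
r1=ray(c,T,163,105,.081);r2=ray(c,T,369,115,.081)
pl=ray(c,T,405,235.5,.137)
print("rail yaw",np.degrees(np.arctan2(*(r2-r1)[1::-1])), np.linalg.norm(r2-r1))
v=pl-ptr;yaw=np.arctan2(v[1],v[0])-np.arctan2(-.0835,.109);print("yaw ptr-pl",np.degrees(yaw),np.linalg.norm(v[:2]))
x=np.array([np.cos(yaw),np.sin(yaw),0])
print("ptr",ptr,"clip",cl,"gap",(ptr-cl)@x,"plunger",pl)
m=(im.max(2)<60).astype(np.uint8);m[:,:205]=0;m[:155]=0;m[265:]=0;m[:,274:]=0
for r in (185,200,215,230):
    k=np.where(m[r])[0];print(r,k.min(),k.max(),ray(c,T,k.min(),r,.094),ray(c,T,k.max(),r,.094))
n,l,s,ce=cv2.connectedComponentsWithStats(m);print(s)
```

```text
rail yaw -20.444910109003622 0.18325057552864393
yaw ptr-pl -19.418207562232627 0.13439600103020122
ptr [0.60055599 0.14957571 0.081     ] clip [0.56317548 0.16384813 0.081     ] gap 0.03999921803964226 plunger [0.67400432 0.03702515 0.137     ]
185 219 233 [0.53070082 0.11592471 0.094     ] [0.54283457 0.11204201 0.094     ]
200 220 233 [0.52600433 0.10251087 0.094     ] [0.53742924 0.09885618 0.094     ]
215 221 234 [0.52117474 0.08871688 0.094     ] [0.53276191 0.08501152 0.094     ]
230 222 234 [0.51620631 0.07452635 0.094     ] [0.52705633 0.0710579  0.094     ]
[[     0      0    640    400 254507]
 [   218    164     56     93   1489]
 [   241    171      1      1      1]
 [   263    176      3      1      3]]
```

Call:
{"fn": "step_arm", "kwargs": {"linear": [[-0.014, 0.033, 0.01], [-0.0134, 0.0337, 0.02], [0, 0, 0.03], [0, 0, 0.023], [0, 0, 0]], "delta_rot": [[0, 0, 0], [0, 0, 0], [0, 0, 0.036], [0, 0, 0], [0, 0, 0]], "jaw": [0, 0, 0, 0, 0]}}

```text
time: 1.15
tool_pos: [0.6722, 0.0354, 0.3168]
tool_rot: [-3.133, 0.003, 1.223]
ft_force: [-0.2, -0.4, -0.3]
opening: 0.0002
finger_force: 0.0
```

Call:
{"fn": "step_arm", "kwargs": {"linear": [[0, 0, 0.005], [0, 0, 0.005], [0, 0, 0]], "delta_rot": [[0, 0, 0], [0, 0, 0], [0, 0, 0]], "jaw": [0, 0, 0]}}

```text
time: 1.45
tool_pos: [0.6735, 0.0368, 0.3129]
tool_rot: [3.14, -0.001, 1.225]
ft_force: [0.3, 0.3, 0.4]
opening: -0.0001
finger_force: 0.0
```

Call:
{"fn": "step_arm", "kwargs": {"linear": [[0, 0, 0.004], [0, 0, 0.004], [0, 0, 0]], "delta_rot": [[0, 0, 0], [0, 0, 0], [0, 0, 0]], "jaw": [0, 0, 0]}}

```text
time: 1.75
tool_pos: [0.6739, 0.037, 0.3045]
tool_rot: [3.139, -0.001, 1.225]
ft_force: [1.7, 0.2, 3.4]
opening: -0.0
finger_force: 1.7
```

Call:
{"fn": "step_arm", "kwargs": {"linear": [[0, 0, 0.003], [0, 0, 0.003], [0, 0, 0]], "delta_rot": [[0, 0, 0], [0, 0, 0], [0, 0, 0]], "jaw": [0, 0, 0]}}

```text
time: 2.05
tool_pos: [0.6739, 0.0369, 0.2987]
tool_rot: [3.139, -0.001, 1.225]
ft_force: [1.5, 1.0, 5.3]
opening: 0.0003
finger_force: 2.5
```

Near the stop. I'll press on until the force jumps.

Call:
{"fn": "step_arm", "kwargs": {"linear": [[0, 0, 0.0015], [0, 0, 0.0015], [0, 0, 0]], "delta_rot": [[0, 0, 0], [0, 0, 0], [0, 0, 0]], "jaw": [0, 0, 0]}}

```text
time: 2.35
tool_pos: [0.6738, 0.0369, 0.2984]
tool_rot: [3.138, -0.001, 1.225]
ft_force: [-2.2, 0.5, 12.7]
opening: -0.0001
finger_force: 6.1
```

Stop reached: force jumps to 12.7 N and travel ends. Now I'll lift off and go above the handle, half opening the jaws.

Call:
{"fn": "step_arm", "kwargs": {"linear": [[0, 0, -0.03], [0, 0, -0.04], [0.001, -0.05, 0], [0.001, -0.05, 0], [0, -0.0557, 0]], "delta_rot": [[0, 0, 0], [0, 0, 0], [0, 0, 0], [0, 0, 0], [0, 0, 0]], "jaw": [0, 0, 40, 40, 40]}}

```text
out of range; nothing moved
```

Call:
{"fn": "step_arm", "kwargs": {"linear": [[0, 0, 0], [0, 0, 0], [0, 0, 0]], "delta_rot": [[0, 0, 0], [0, 0, 0], [0, 0, 0]], "jaw": [40, 40, 40]}}

```text
time: 2.65
tool_pos: [0.674, 0.0366, 0.2958]
tool_rot: [3.139, -0.001, 1.225]
ft_force: [3.4, -0.3, 1.4]
opening: 0.0342
finger_force: 1.8
```

Run:
```python
from h import *
st,im,d,c,T=snap("wrist","wrist2.png");print(st["tool_pos"],st["tool_rot"],st["opening"])
for nm,lo,hi in(("red",(0,150,90),(6,255,255)),("or",(7,150,120),(20,255,255))):
    for b in blobs(im,lo,hi,8): print(nm,b[0],b[1],[ray(c,T,*b[0],z).round(4).tolist() for z in(.081,.137)])
```

```text
[0.67398637 0.0366492  0.2958095 ] [ 3.13881919e+00 -6.49012361e-04  1.22462148e+00] 0.034228498337004885
red [34.3 70.1] [ 28  54  14  34 236] [[0.5599, 0.1753, 0.081], [0.6023, 0.1534, 0.137]]
red [48.6 70.4] [ 40  54  18  34 329] [[0.5671, 0.1725, 0.081], [0.6072, 0.1515, 0.137]]
red [322.5 268.4] [ 287  236   72   65 3564] [[0.6659, 0.0101, 0.081], [0.6759, 0.0386, 0.137]]
or [122.1  93.2] [118  87   9  13  98] [[0.5985, 0.1488, 0.081], [0.629, 0.135, 0.137]]
```

View pics/wrist2.png

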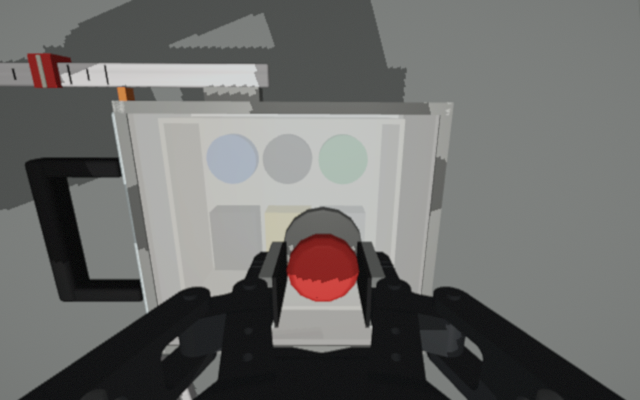

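That first move was refused, so the jaws opened around the plunger head at (322,268). I'll open them a little more, lift straight up, then cross to the handle.

Call:
{"fn": "step_arm", "kwargs": {"linear": [[0, 0, 0], [0, 0, 0], [0, 0, -0.03], [0, 0, -0.045], [0, 0, 0]], "delta_rot": [[0, 0, 0], [0, 0, 0], [0, 0, 0], [0, 0, 0], [0, 0, 0]], "jaw": [60, 60, 60, 60, 60]}}

```text
time: 3.2
tool_pos: [0.6741, 0.037, 0.3772]
tool_rot: [3.131, -0.004, 1.225]
ft_force: [0.2, -0.1, 1.7]
opening: 0.0511
finger_force: 0.0
```

Call:
{"fn": "step_arm", "kwargs": {"linear": [[0.001, -0.04, 0], [0.001, -0.04, 0], [0, -0.04, 0], [0, -0.0357, 0], [0, 0, 0]], "delta_rot": [[0, 0, 0], [0, 0, 0], [0, 0, 0], [0, 0, 0], [0, 0, 0]], "jaw": [40, 40, 40, 40, 40]}}

```text
time: 3.7
tool_pos: [0.5242, 0.0929, 0.3687]
tool_rot: [-3.137, 0.001, 1.227]
ft_force: [-0.2, 0.6, -0.4]
opening: 0.0343
finger_force: 0.0
```

Run:
```python
from h import *
st,im,d,c,T=snap("wrist","wrist3.png");print(st["tool_pos"],st["tool_rot"],st["opening"],st["ft_force"])
for nm,lo,hi in(("red",(0,150,90),(6,255,255)),("or",(7,150,120),(20,255,255))):
    for b in blobs(im,lo,hi,8): print(nm,b[0],b[1],d[int(b[0][1]),int(b[0][0])],[ray(c,T,*b[0],z).round(4).tolist() for z in(.081,.137)])
```

```text
[0.52419684 0.0929485  0.36867052] [-3.13729710e+00  9.11475989e-04  1.22746690e+00] 0.03430025318306346 [-0.21089374  0.59524152 -0.38825628]
red [335.1  84.2] [333  73   5  23 107] 0.23643138 [[0.5631, 0.1737, 0.081], [0.5599, 0.1707, 0.137]]
red [344.7  83.5] [343  73   5  23  98] 0.23696245 [[0.5702, 0.1717, 0.081], [0.5654, 0.1691, 0.137]]
red [555.3 220.7] [ 529  198   53   46 1861] 0.21241589 [[0.7056, 0.0051, 0.081], [0.6712, 0.039, 0.137]]
or [390.7 102.9] [388  97   7  15  66] 0.24095252 [[0.5993, 0.1462, 0.081], [0.5882, 0.1492, 0.137]]
```

View pics/wrist3.png

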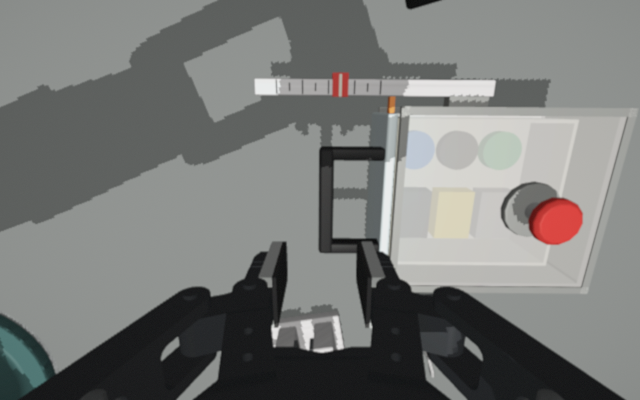

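The plunger is up again at (555,221). The bar runs (320–332, 148–251), the pointer tip is at (391.5,97) and the clip at (340.5,95).

Run:
```python
from h import *
im=cv2.imread("pics/wrist3.png");st=read_state();c,T=c2w("wrist",st)
for r in(165,180,200,220,235):
    k=np.where(im[r,310:342].max(1)<70)[0]+310;print(r,k.min(),k.max())
Rm=R.from_euler('xyz',st["tool_rot"]).as_matrix()
loc=lambda p:(Rm.T@(p-st["tool_pos"])).round(4)
print("bar mid",loc(ray(c,T,326,199.5,.094)),"ends",loc(ray(c,T,326,148,.094)),loc(ray(c,T,326,251,.094)))
p=ray(c,T,391.5,97,.081);m=ray(c,T,340.2,96,.081);print("ptr",loc(p),"clip",loc(m),"diff",loc(p)-loc(m))
```

```text
165 320 332
180 320 332
200 319 332
220 319 331
235 319 331
bar mid [0.0012 0.0039 0.2751] ends [0.0424 0.0037 0.2751] [-0.0442  0.004   0.2752]
ptr [0.0801 0.0546 0.288 ] clip [0.0809 0.0148 0.2881] diff [-0.0008  0.0398 -0.0001]
```

Call:
{"fn": "step_arm", "kwargs": {"linear": [[0.001, 0.0035, 0.03], [0, 0, 0.04], [0, 0, 0.035], [0, 0, 0.021], [0, 0, 0]], "delta_rot": [[0, 0, 0], [0, 0, 0], [0, 0, 0], [0, 0, 0], [0, 0, 0]], "jaw": [40, 40, 40, 40, 40]}}

```text
time: 4.25
tool_pos: [0.5307, 0.0907, 0.2389]
tool_rot: [-3.133, 0.004, 1.224]
ft_force: [-0.9, 0.4, -0.5]
opening: 0.0343
finger_force: 0.0
```

Call:
{"fn": "step_arm", "kwargs": {"linear": [[0, 0, 0], [0, 0, 0], [0, 0, 0], [0, 0, 0]], "delta_rot": [[0, 0, 0], [0, 0, 0], [0, 0, 0], [0, 0, 0]], "jaw": [0, 0, 0, 0], "grip_force": 60}}

```text
time: 4.65
tool_pos: [0.5285, 0.0924, 0.2434]
tool_rot: [-3.128, 0.002, 1.225]
ft_force: [-14.4, 3.6, 0.9]
opening: 0.0111
finger_force: 59.6
```

Bar gripped. I'll pull most of the way, then look.

Call:
{"fn": "step_arm", "kwargs": {"linear": [[0, -0.01, 0], [0, -0.012, 0], [0, -0.01, 0], [0, 0, 0], [0, 0, 0]], "delta_rot": [[0, 0, 0], [0, 0, 0], [0, 0, 0], [0, 0, 0], [0, 0, 0]], "jaw": [0, 0, 0, 0, 0]}}

```text
time: 5.15
tool_pos: [0.5012, 0.1021, 0.2435]
tool_rot: [3.141, 0.0, 1.225]
ft_force: [4.2, -1.5, -11.7]
opening: 0.0111
finger_force: 58.8
```

Run:
```python
from h import *
st,im,d,c,T=snap("wrist","wrist4.png");print(st["tool_pos"],st["tool_rot"],st["opening"],st["ft_force"])
Rm=R.from_euler('xyz',st["tool_rot"]).as_matrix()
for nm,lo,hi in(("red",(0,150,90),(6,255,255)),("or",(7,150,120),(20,255,255))):
    for b in blobs(im,lo,hi,8): print(nm,b[0],b[1],(Rm.T@(ray(c,T,*b[0],.081)-st["tool_pos"])).round(4))
```

```text
[0.50116764 0.1021004  0.24351099] [3.14124766e+00 1.88018839e-04 1.22489786e+00] 0.011124530344760382 [  4.24814392  -1.45599163 -11.72975129]
red [418.5  60.4] [ 398   37   41   49 1252] [0.0891 0.0375 0.1625]
or [450.6 101.5] [444  86  14  32 333] [0.074  0.0516 0.1625]
```

View pics/wrist4.png

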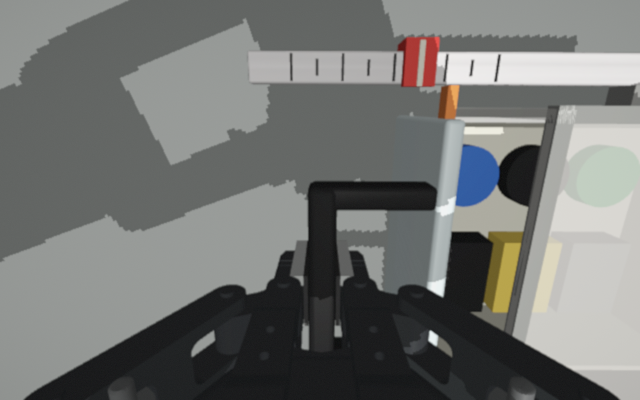

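Drawer is coming out with the pointer at (451,86), still right of the clip's white line at (421,60). About 11 mm to go.

Call:
{"fn": "step_arm", "kwargs": {"linear": [[0, -0.006, 0], [0, -0.004, 0], [0, 0, 0], [0, 0, 0]], "delta_rot": [[0, 0, 0], [0, 0, 0], [0, 0, 0], [0, 0, 0]], "jaw": [0, 0, 0, 0]}}

```text
time: 5.6
tool_pos: [0.4921, 0.1054, 0.2435]
tool_rot: [3.142, 0.0, 1.225]
ft_force: [4.1, -0.6, -13.5]
opening: 0.011
finger_force: 58.9
```

Run:
```python
from h import *
st,im,d,c,T=snap("wrist","wrist5.png");print(st["tool_pos"],st["opening"],st["ft_force"])
Rm=R.from_euler('xyz',st["tool_rot"]).as_matrix()
loc=lambda u,v,z:(Rm.T@(ray(c,T,u,v,z)-st["tool_pos"])).round(4)
h=cv2.cvtColor(im,cv2.COLOR_RGB2HSV)
red=cv2.inRange(h,(0,150,60),(6,255,255));o=cv2.inRange(h,(7,150,60),(20,255,255))
for r in range(40,112,4):
    a=np.where(red[r])[0];b=np.where(o[r])[0]
    f=lambda k:(k.min(),k.max()) if len(k) else None
    w=None
    if len(a): w=[i for i in range(a.min(),a.max()) if not red[r,i]]; w=(w[0],w[-1]) if w else None
    print(r,"red",f(a),"white",w,"or",f(b))
b=np.where(o); v0=b[0].min();print("tip row",v0)
cv2.imwrite("pics/crop5.png",cv2.resize(im[20:140,380:540,::-1],(800,600),interpolation=0))
```

```text
[0.49207294 0.10542903 0.24350664] 0.011036975627833411 [  4.11583598  -0.55117495 -13.48220416]
40 red (np.int64(430), np.int64(464)) white (446, 453) or None
44 red (np.int64(424), np.int64(464)) white (445, 453) or None
48 red (np.int64(422), np.int64(464)) white (445, 452) or None
52 red (np.int64(430), np.int64(462)) white (445, 452) or None
56 red (np.int64(430), np.int64(462)) white (444, 451) or None
60 red (np.int64(429), np.int64(461)) white (444, 451) or None
64 red (np.int64(429), np.int64(461)) white (443, 450) or None
68 red (np.int64(429), np.int64(460)) white (443, 450) or None
72 red (np.int64(428), np.int64(460)) white (443, 449) or None
76 red (np.int64(428), np.int64(459)) white (442, 449) or None
80 red (np.int64(427), np.int64(459)) white (442, 449) or None
84 red (np.int64(427), np.int64(459)) white (441, 448) or None
88 red None white None or (np.int64(442), np.int64(456))
92 red None white None or (np.int64(441), np.int64(456))
96 red None white None or (np.int64(441), np.int64(456))
100 red None white None or (np.int64(441), np.int64(456))
104 red None white None or (np.int64(440), np.int64(455))
108 red None white None or (np.int64(440), np.int64(455))
tip row 86
```

View pics/crop5.png

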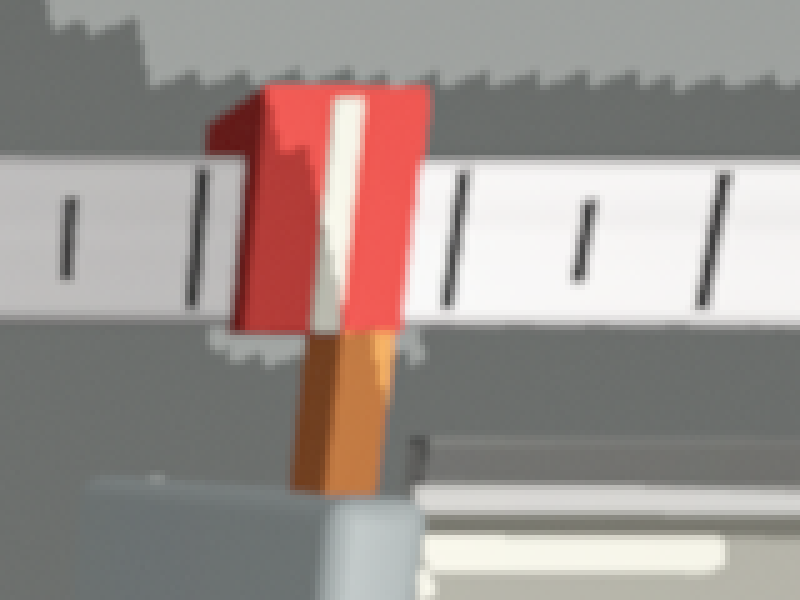

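The clip's white line is at crop (326,330) and the pointer's top face spans crop (338–396, 332), slightly short of the line. I'll resolve the parallax with depth.

Run:
```python
from h import *
st,im,d,c,T=snap("wrist");Rm=R.from_euler('xyz',st["tool_rot"]).as_matrix()
def P(u,v,z=None):
    z=np.median(d[v-1:v+2,int(u)-1:int(u)+2]) if z is None else z
    q=T@np.array([(u-c["cx"])/c["fx"]*z,(v-c["cy"])/c["fy"]*z,z,1]);w=q[:3]
    return w.round(4),(Rm.T@(w-st["tool_pos"])).round(4)
for n,u,v in(("clip L",432,78),("white",445.5,78),("white low",445,82),("clip R",455,78),("rail",475,75),("ptr top",453,90),("ptr top",452.5,96),("ptr side",444,96),("clip Ledge",428,82),("clip Redge",458,82),("p L",448,90),("p R",457,90)):
    print(n,*P(u,v))
```

```text
clip L [0.5598 0.1687 0.0844] [0.0825 0.0422 0.1591]
white [0.5644 0.167  0.085 ] [0.0824 0.0471 0.1585]
white low [0.5638 0.1657 0.0852] [0.081  0.047  0.1583]
clip R [0.5678 0.1657 0.0849] [0.0824 0.0507 0.1586]
rail [0.5773 0.1639 0.0803] [0.0839 0.0602 0.1632]
ptr top [0.5664 0.1617 0.0842] [0.0782 0.0507 0.1593]
ptr top [0.5658 0.1596 0.084 ] [0.076  0.0509 0.1595]
ptr side [0.5636 0.1605 0.0815] [0.0761 0.0485 0.162 ]
clip Ledge [0.5582 0.1678 0.0839] [0.0811 0.041  0.1596]
clip Redge [0.5686 0.164  0.0847] [0.081  0.0521 0.1588]
p L [0.5646 0.1624 0.0842] [0.0782 0.0488 0.1593]
p R [0.568  0.1612 0.0838] [0.0782 0.0525 0.1597]
```

3.7 mm to go.

Call:
{"fn": "step_arm", "kwargs": {"linear": [[0, -0.0037, 0], [0, 0, 0], [0, 0, 0], [0, 0, 0]], "delta_rot": [[0, 0, 0], [0, 0, 0], [0, 0, 0], [0, 0, 0]], "jaw": [0, 0, 0, 0]}}

```text
time: 6.1
tool_pos: [0.4885, 0.1067, 0.2435]
tool_rot: [-3.141, 0.0, 1.225]
ft_force: [5.2, -1.6, -14.4]
opening: 0.0108
finger_force: 58.8
```

Run:
```python
from h import *
st,im,d,c,T=snap("wrist");print(st["tool_pos"],st["ft_force"],st["opening"])
cv2.imwrite("pics/crop6.png",cv2.resize(im[20:140,380:540,::-1],(800,600),interpolation=0))
```

```text
[0.48852761 0.1067188  0.24351717] [  5.22929517  -1.56325652 -14.44020723] 0.010849646481582917
```

View pics/crop6.png

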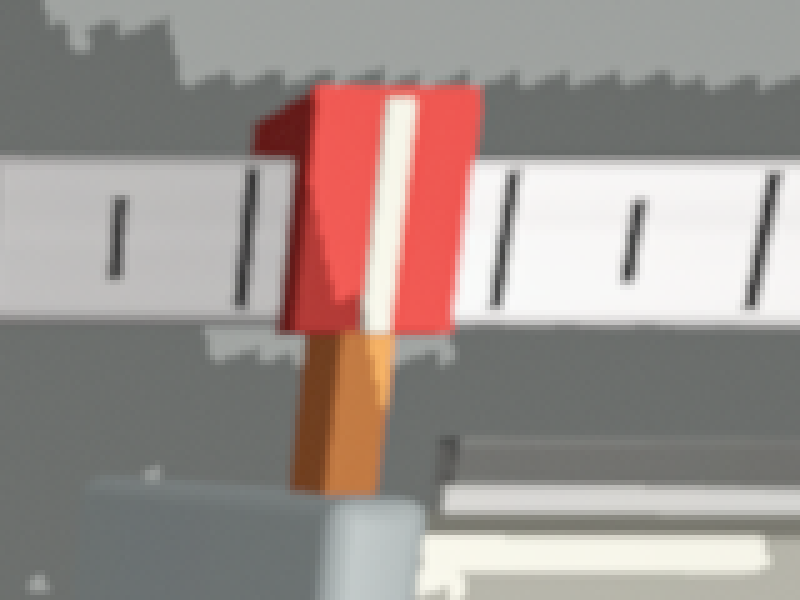

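Pointer top centre is at crop 367 and the white line at 378, so it is about 0.8 mm past. I'll ease it back.

Call:
{"fn": "step_arm", "kwargs": {"linear": [[0, 0.0008, 0], [0, 0, 0], [0, 0, 0], [0, 0, 0]], "delta_rot": [[0, 0, 0], [0, 0, 0], [0, 0, 0], [0, 0, 0]], "jaw": [0, 0, 0, 0]}}

```text
time: 6.55
tool_pos: [0.4893, 0.1064, 0.2435]
tool_rot: [-3.142, 0.0, 1.225]
ft_force: [4.4, -0.4, -16.1]
opening: 0.0111
finger_force: 58.7
```

Run:
```python
from h import *
st,im,d,c,T=snap("wrist");print(st["tool_pos"],st["ft_force"],st["opening"])
h=cv2.cvtColor(im,cv2.COLOR_RGB2HSV).astype(int)
for r in(82,84,88,90): print(r,[tuple(x) for x in h[r,438:464]])
```

```text
[0.4892901  0.10644872 0.24348508] [  4.41913528  -0.43596631 -16.08598486] 0.011063538920068814
82 [(np.int64(1), np.int64(177), np.int64(179)), (np.int64(1), np.int64(175), np.int64(179)), (np.int64(1), np.int64(178), np.int64(179)), (np.int64(1), np.int64(177), np.int64(179)), (np.int64(1), np.int64(177), np.int64(179)), (np.int64(1), np.int64(177), np.int64(179)), (np.int64(1), np.int64(177), np.int64(179)), (np.int64(1), np.int64(177), np.int64(179)), (np.int64(1), np.int64(177), np.int64(179)), (np.int64(1), np.int64(178), np.int64(179)), (np.int64(1), np.int64(177), np.int64(177)), (np.int64(3), np.int64(125), np.int64(173)), (np.int64(14), np.int64(33), np.int64(195)), (np.int64(30), np.int64(12), np.int64(237)), (np.int64(28), np.int64(13), np.int64(249)), (np.int64(28), np.int64(13), np.int64(249)), (np.int64(30), np.int64(12), np.int64(248)), (np.int64(14), np.int64(26), np.int64(247)), (np.int64(4), np.int64(91), np.int64(243)), (np.int64(1), np.int64(164), np.int64(241)), (np.int64(1), np.int64(168), np.int64(241)), (np.int64(1), np.int64(166), np.int64(241)), (np.int64(
[... 3011 characters left out ...]
1), np.int64(179)), (np.int64(13), np.int64(166), np.int64(193)), (np.int64(13), np.int64(167), np.int64(196)), (np.int64(14), np.int64(160), np.int64(214)), (np.int64(16), np.int64(151), np.int64(240)), (np.int64(16), np.int64(148), np.int64(246)), (np.int64(16), np.int64(148), np.int64(245)), (np.int64(16), np.int64(148), np.int64(245)), (np.int64(16), np.int64(150), np.int64(245)), (np.int64(16), np.int64(142), np.int64(241)), (np.int64(14), np.int64(103), np.int64(220)), (np.int64(13), np.int64(30), np.int64(179)), (np.int64(78), np.int64(8), np.int64(164)), (np.int64(75), np.int64(6), np.int64(160)), (np.int64(70), np.int64(5), np.int64(159)), (np.int64(70), np.int64(5), np.int64(153))]
```

The pointer's top face is centred at column 453 and the white line at 452.7, so they are level.

```bash
python3 -c "
from plant import *
print(finish_job())"
```

```text
the job is handed in; nothing more can be done
None
```

I handed the job in at about 6.6 s of the 35 s: the plunger went down to its stop with the drawer still shut and came back up. The drawer is held with its pointer level with the red clip, within about 0.2 mm by the wrist camera. No bystander was approached, but I took no final picture of them, and the jaws briefly opened against the plunger head after a refused move.

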